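# Queue the vial carriers at the end stop and shut the gate

## Task

With the closed fingertips, push the row of four blue vial carriers along the lane from behind the last one, as one train that stays together, until the row is fully home against the end stop, then push the orange tab to slide the red gate fully shut behind them. Nothing is gripped or lifted: push only on the blue pucks and on the tab, keep off the glass vials, keep every carrier upright on the lane, and leave the weight, the timer and the petri dish alone.

Things in the scene. Friction and masses are not known exactly. Their poses are not given: they have to be found in the camera images.
- lane: aluminium lane fixed to the worktop, origin on the worktop under its centre line at the gate. y runs along it to the end stop (the way to push), x across (gate on the -x side), z up. Floor at z = 4 mm, inside width 41 mm, side walls 5 mm thick with tops at z = 12 mm; open rear end at y = -150 mm, end stop at y = 161 mm. Row home: puck centres at y = 142, 104, 66, 28 mm.
- stop_face (a point): middle of the rubber face of the dark end stop that the first puck meets, 19 mm above the worktop; the stop's top is 34 mm above it; axes as the lane's
- gate (a joint): red gate bar sliding across the lane along lane +x, behind the home row; m: 0 open, 0.050 shut at its own stop. About 1.5 N friction, no spring, stays where left. Bar 8 mm thick (lane y = -4 to 4 mm), top at z = 17 mm; its nose is at lane x = -38 mm open, +12 mm shut. A puck standing in its way blocks it.
- gate_tab (a point): middle of the outer (-x) face of the gate's upright orange tab, 30 mm above the worktop; moves with the gate. Tab 30 mm wide along the lane, 6 mm thick, from z = 6 to 42 mm. Push it along lane +x to shut the gate: it goes from lane x = -111 mm (joint 0) to -61 mm (joint 0.050). Axes as the lane's.
- puck_0: blue round carrier puck with a white band, diameter 38 mm, 30 mm tall, the first of the row, nearest the end stop; about 90 g with its vial; slides loose on the lane floor. Origin at the centre of its underside, z up.
- puck_1: blue round carrier puck with a white band, diameter 38 mm, 30 mm tall, second of the row; about 90 g with its vial; slides loose on the lane floor. Origin at the centre of its underside, z up.
- puck_2: blue round carrier puck with a white band, diameter 38 mm, 30 mm tall, third of the row; about 90 g with its vial; slides loose on the lane floor. Origin at the centre of its underside, z up.
- puck_3: blue round carrier puck with a white band, diameter 38 mm, 30 mm tall, the last of the row, farthest from the end stop: the one to push on; about 90 g with its vial; slides loose on the lane floor. Origin at the centre of its underside, z up.
- vial_0: glass vial with a black cap, 23 mm diameter, fixed upright in the middle of puck_0; rises from the puck's top to 66 mm above the puck's underside. Origin at the centre of the vial's foot, 6 mm above the puck's underside.
- vial_1: glass vial with a white cap, 23 mm diameter, fixed upright in the middle of puck_1; rises from the puck's top to 66 mm above the puck's underside. Origin at the centre of the vial's foot, 6 mm above the puck's underside.
- vial_2: glass vial with a black cap, 23 mm diameter, fixed upright in the middle of puck_2; rises from the puck's top to 66 mm above the puck's underside. Origin at the centre of the vial's foot, 6 mm above the puck's underside.
- vial_3: glass vial with a white cap, 23 mm diameter, fixed upright in the middle of puck_3; rises from the puck's top to 66 mm above the puck's underside. Origin at the centre of the vial's foot, 6 mm above the puck's underside.
- weight_0: brass check weight, 24 mm diameter, 22 mm tall; bystander; origin at the centre of its underside
- lab_timer: white lab timer, 66 x 66 x 20 mm; bystander; origin at the centre of its underside
- petri_a: round clear petri dish, 60 mm diameter, 14 mm tall; bystander; origin at the centre of its underside

How it is judged:
By the outcome, as a careful person would: the job done as asked, in the order asked, and still so for the second after the job is handed in, with the robot touching nothing.
It also fails if it takes over 40 s, if anything falls off the work surface, if the arm or the gripper's body presses on something with over 40 N, if the wrist force passes 120 N, or if a joint passes its speed limit or range.

## Robot

A 6-joint arm with a two-finger parallel gripper is mounted at the origin on a cart in front of the work surface, level with it; the furniture and walls round the work are solid. World frame = base frame: x ahead of the robot, y to its left, z up, the work surface at z = 0. Lengths are in m, angles in degrees, forces in N, time in s.
With the tool pointing down it reaches from about 0.375 to 0.9 m from the base axis. Payload 3.1 kg.
Tool frame: the origin (TCP) lies midway between the tips of the shut fingers; the grasp point (between the pads) lies 19 mm behind it; z points along the fingers, y is the direction in which the jaws open and shut (so a half turn about z gives the same grasp; the last joint's range is limited). The gripper opens to 87 mm and grips with 3 to 60 N. Pads are 19 mm wide; open, the fingers measure 117 mm over their backs; the gripper's body (75 mm by 190 mm) begins 51 mm behind the grasp point.
Start: joints at [-82.878, 30.224, 82.088, -0, 67.689, -10.227], TCP at [0.186, -0.597, 0.223] pointing down, gripper open.
Joint ranges: [-176.69, 176.69], [-43.24, 126.21], [12.49, 139.97], [-82, 262], [0, 151.66], [-163.58, 163.58]. Speed limits (degrees/s): [159.86, 159.86, 180, 180, 180, 180].

## Interface

Orientations are given as a 3x3 rotation matrix whose columns are the frame's x, y, z axes.
In Python, from rig import status, vision, bot, models gives the robot as it stands.
- The arm moves only by the tool send_rows, never from a script. Its argument "moves" is a list of rows, each a list of 7 numbers: the shift along the tool's x, y, z in units of 25 mm (1.0 is 25 mm), then the turn, a rotation vector about the tool's x, y, z in units of 10 degrees (1.0 is 10 degrees), then the closure, from -1 (fully open) to 1 (shut), so that 0 is half open. In form: [[dx, dy, dz, rx, ry, rz, hand], ...]. A call has 1 to 12 rows; each row shifts and turns the commanded pose from where the row before left it, along the tool's axes as they then stand; what a row does not reach is not made up. A row lasts 1/8 s, in which the tool goes at most 62.5 mm and 10.7 degrees, less where a joint would pass 70% of its speed; a pose out of reach is approached as far as the arm can. A call is refused whole if a number of a shift passes 1 or a number of a turn 1, either way. A call with a gripper value outside its range is refused whole. The fingers move at their own pace and stop on an object; the grip force is fixed at half the most. Time passes only in rows, so rows that do not move let the fingers close. It gives the time, the measured TCP pose, the force and the opening at its end, in the units of the state.
- status.read_state(): the state, without advancing time (a new reading comes with each control period).
- vision.capture(name): name is "side" or "top" or "wrist"; returns a dict with "img" (384x512x3 uint8, red, green, blue), "depth" (384x512 float32, m along the optical axis (not along the pixel's ray), 0 where there is no reading), "fx", "fy", "cx", "cy" (pixels), "pose" (4x4, takes a point from camera to world coordinates); the wrist camera has in their place "hand_eye" (4x4, takes a point from camera to tool coordinates, whose origin is the TCP and whose axes are the flange's). Camera axes: x right, y up, looking along -z (the intrinsics and any distortion apply to the point x, -y, -z); pixel columns grow to the right and rows downward; lengths in m; the calibration is good to about 2 mm. A picture is of the moment at which its call begins: read the wrist's pose just before it.
- bot.hand_in(): hands the job in, once; it reports no verdict.
Trained networks look in the newest picture that a camera, given by its name, has taken for a name from the list of things; names that differ only in an ending like _2 or _b are one class to them, and where a whole thing is asked for, a point or a joint stands for the part that bears it (a point fixed in the world has none). Each returns a list of dicts, best first, with "confidence" (0 to 1); they miss things now and then, are a little off and sometimes report something else, mostly with a low value. They report only what shows in the picture. A call takes as long as a camera call.
- models.masks_of(camera, name): "mask" (384x512 bool, what is visible of it) and "extent" ([left, top, right, bottom] in pixels, round what is visible of it).
- models.landmark_of(camera, name): "point" ([column, row] in pixels: a listed point, or the origin of a listed thing).
The state is a dict: "time_s": time; "joint_positions": joint angles; "qvel": joint speeds; "tau": joint torques, N m; "position": TCP position; "tcp_rot": TCP orientation; "force": force on the tool from outside, world axes, zero at the start; "moment": the same for the moment, N m; "opening": opening from 0.0 (shut) to 1.0 (fully open).
Only numpy, scipy, OpenCV 4.12 (cv2) and the standard library are available. Lean on these libraries where they do the work, as an engineer would, in place of code of your own. Each camera call takes 0.05 s, during which the arm holds its last target.

## Working session

There is one attempt and no reset: what is moved stays moved. The work goes in short steps, Python scripts to look and compute and a tool call to move; the robot and the scene stay as the last step left them, time stands still between calls to the robot, and variables do not carry over. Pictures are saved under pics/ and viewed, and the job is handed in when it is done.

Besides the shell and the picture viewer there is one more tool, called after ">>>" by a JSON object that holds its "fn" and its "kwargs". send_rows: Moves the arm, as the interface text tells. Its arguments: {"type":"object","properties":{"moves":{"type":"array"}},"required":["moves"]}

```bash
ls; mkdir -p pics
python3 - <<'E'
from rig import status, vision, bot, models
import cv2
s=status.read_state(); print(s)
for n in ["side","top","wrist"]:
    c=vision.capture(n); cv2.imwrite(f"pics/{n}0.png",c["img"][:,:,::-1]); print(n,c["fx"],c["fy"],c["cx"],c["cy"],c.get("pose",c.get("hand_eye")),[k for k in c])
E
```

```text
pics
{'time_s': 0.0, 'joint_positions': array([-8.28777196e+01,  3.02788521e+01,  8.21561014e+01,  1.71278791e-04,
        6.76886412e+01, -1.02271833e+01]), 'qvel': array([ 0.13592785,  0.02482881,  0.02109063, -0.01850211,  0.03249547,
        0.04381688]), 'tau': array([-4.21809646e-04, -4.40043819e+01, -1.76594514e+01,  6.32961025e-02,
        5.82491979e-02, -1.68485476e-04]), 'position': array([ 0.18631287, -0.59582204,  0.22157443]), 'tcp_rot': array([[ 9.54504109e-01,  2.98197644e-01, -2.64713196e-04],
       [ 2.98197512e-01, -9.54501786e-01,  2.14083284e-03],
       [ 3.85722091e-04, -2.12237056e-03, -9.99997673e-01]]), 'force': array([ 0.31806129,  0.00566716, -0.13053042]), 'moment': array([-0.00363756,  0.02153206,  0.00563091]), 'opening': 1.0006273716215455}
side 472.4411694326418 472.4411694326418 254.03828885606424 191.870955729255 [[-0.8655762   0.27440506 -0.41890298  0.24485679]
 [-0.50072916 -0.46266274  0.73158287  0.69816275]
 [ 0.00693924  0.84299766  0.53787247  0.51375046]
 [ 0.          0.          0.          1.        ]] ['img', 'depth', 'fx', 'fy', 'cx', 'cy', 'pose']
top 438.26165488214144 438.26165488214144 249.68431710259307 189.74273722926247 [[-0.02591333  0.97206655 -0.2332705   0.42383368]
 [-0.99966285 -0.02481465  0.00764392  0.09168768]
 [ 0.00164188  0.23338993  0.97238184  0.87740781]
 [ 0.          0.          0.          1.        ]] ['img', 'depth', 'fx', 'fy', 'cx', 'cy', 'pose']
wrist 332.53230410055346 332.53230410055346 256.41189072866973 193.3192684741562 [[-3.59452517e-04  9.62582527e-01  2.70988469e-01  7.33322870e-02]
 [ 9.99999894e-01  4.24311536e-04 -1.80754522e-04 -1.02098138e-03]
 [-2.88974678e-04  2.70988375e-01 -9.62582577e-01 -1.61493873e-01]
 [ 0.00000000e+00  0.00000000e+00  0.00000000e+00  1.00000000e+00]] ['img', 'depth', 'fx', 'fy', 'cx', 'cy', 'hand_eye']
```

View pics/top0.png

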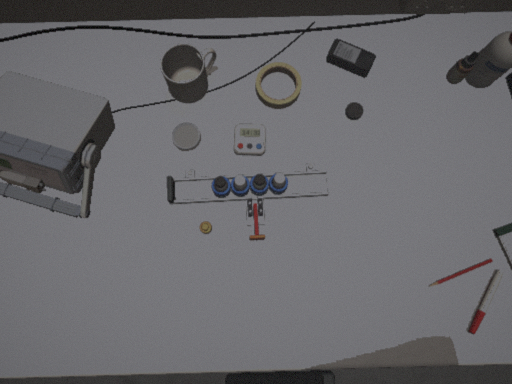

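View pics/side0.png

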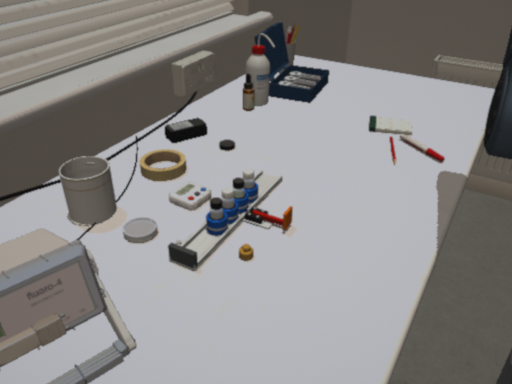

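```bash
cat > h.py <<'E'
from rig import status, vision, bot, models
import numpy as np, cv2
def wpt(c,u,v,z=None,d=None):
    # u,v pixel -> world; at plane height z or depth d
    r=np.array([(u-c["cx"])/c["fx"],-(v-c["cy"])/c["fy"],-1.0])
    R=c["pose"][:3,:3];t=c["pose"][:3,3]
    w=R@r
    s=d if d is not None else (z-t[2])/w[2]
    return t+s*w
def proj(c,p):
    q=c["pose"][:3,:3].T@(np.asarray(p)-c["pose"][:3,3])
    return c["cx"]+c["fx"]*q[0]/-q[2], c["cy"]-c["fy"]*q[1]/-q[2]
E
python3 - <<'E'
from h import *
Z={"lane":0,"gate_tab":.03,"stop_face":.019,"puck_0":.004,"vial_0":.010,"weight_0":0,"lab_timer":0,"petri_a":0}
for n in ["top","side"]:
    c=vision.capture(n)
    for k,z in Z.items():
        for r in models.landmark_of(n,k)[:5]:
            u,v=r["point"]; print(n,k,round(r["confidence"],2),np.round([u,v]),np.round(wpt(c,u,v,z)*1000,1))
E
```

```text
top lane 0.74 [253. 184.] [646.7  76.8   0. ]
top gate_tab 0.62 [256. 242.] [523.7  74.7  30. ]
top gate_tab 0.26 [239. 188.] [631.5 107.   30. ]
top stop_face 0.83 [177. 190.] [632.1 230.8  19. ]
top puck_0 0.81 [276. 187.] [637.1  29.9   4. ]
top puck_0 0.66 [226. 186.] [642.3 133.2   4. ]
top puck_0 0.61 [257. 187.] [639.6  68.8   4. ]
top puck_0 0.55 [239. 188.] [637.  107.1   4. ]
top vial_0 0.65 [258. 186.] [638.3  68.4  10. ]
top vial_0 0.64 [240. 189.] [634.4 104.5  10. ]
top vial_0 0.57 [222. 187.] [638.5 141.3  10. ]
top vial_0 0.56 [276. 184.] [641.5  29.9  10. ]
top weight_0 0.68 [207. 225.] [562.9 172.5   0. ]
top weight_0 0.61 [220. 187.] [642.3 145.    0. ]
top weight_0 0.28 [278. 186.] [639.7  25.4   0. ]
top lab_timer 0.7 [250. 142.] [739.   81.6   0. ]
top petri_a 0.95 [184. 137.] [753.7 220.4   0. ]
side lane 0.91 [237. 209.] [641.8  68.3   0. ]
side lane 0.68 [227. 219.] [640.9 107.1   0. ]
side lane 0.22 [241. 210.] [634.9  66.5   0. ]
side gate_tab 0.57 [290. 216.] [526.6  75.9  30. ]
side gate_tab 0.31 [229. 217.] [619.  133.3  30. ]
side gate_tab 0.27 [238. 205.] [624.3  94.3  30. ]
side stop_face 0.74 [186. 255.] [630.1 244.2  19. ]
side stop_face 0.29 [220. 225.] [627.7 150.   19. ]
side puck_0 0.89 [228. 214.] [645.2  96.5   4. ]
side puck_0 0.75 [249. 197.] [641.1  26.7   4. ]
side puck_0 0.71 [217. 228.] [638.4 141.8   4. ]
side puck_0 0.63 [240. 208.] [635.3  67.7   4. ]
side vial_0 0.69 [228. 213.] [643. 101.  10.]
side vial_0 0.69 [238. 203.] [643.7  64.4  10. ]
side vial_0 0.6 [216. 229.] [635.3 152.   10. ]
side weight_0 0.46 [248. 261.] [547.2 186.5   0. ]
side lab_timer 0.76 [191. 201.] [735.4  91.3   0. ]
side petri_a 0.64 [140. 236.] [745.9 225.3   0. ]
side petri_a 0.52 [192. 199.] [737.   83.9   0. ]
side petri_a 0.43 [240. 209.] [637.5  67.    0. ]
```

Run:
```python
from h import *
c=vision.capture("top"); im=c["img"][:,:,::-1]
cv2.imwrite("pics/topz.png",cv2.resize(im[155:255,150:345],None,fx=4,fy=4,interpolation=cv2.INTER_CUBIC))
s=vision.capture("side"); im=s["img"][:,:,::-1]
cv2.imwrite("pics/sidez.png",cv2.resize(im[155:275,150:310],None,fx=4.8,fy=4.8,interpolation=cv2.INTER_CUBIC))
for n,cc in (("top",c),("side",s)):
  for k in ["vial_0","puck_0","gate_tab","stop_face","weight_0"]:
    for r in models.masks_of(n,k)[:5]:
        m=r["mask"]; v,u=np.nonzero(m); d=cc["depth"][v,u]; ok=d>0
        P=np.array([wpt(cc,a,b,d=e) for a,b,e in zip(u[ok],v[ok],d[ok])])*1000
        if len(P)==0: continue
        hi=P[P[:,2]>np.percentile(P[:,2],98)-4]
        print(n,k,round(r["confidence"],2),np.round(r["extent"]),"med",np.round(np.median(P,0)),"topc",np.round(hi.mean(0),1),len(hi),"min",np.round(P.min(0)),"max",np.round(P.max(0)))
```

```text
top vial_0 0.6 [271. 172. 284. 186.] med [638.  29.  66.] topc [640.7  28.4  67.9] 75 min [630.  18.  36.] max [651.  39.  71.]
top vial_0 0.58 [231. 178. 248. 189.] med [635. 105.  67.] topc [637.7 105.2  68. ] 74 min [627.  96.  38.] max [649. 116.  71.]
top puck_0 0.85 [230. 178. 248. 193.] med [632. 104.  37.] topc [637.5 104.7  67.8] 80 min [620.  86.   6.] max [655. 123.  71.]
top puck_0 0.76 [251. 175. 268. 194.] med [633.  67.  37.] topc [639.9  66.4  67.7] 86 min [620.  47.   4.] max [664.  84.  71.]
top puck_0 0.74 [268. 175. 287. 196.] med [634.  31.  37.] topc [640.9  28.6  67.7] 84 min [621.  10.   5.] max [657.  46.  71.]
top puck_0 0.62 [214. 176. 229. 197.] med [631. 141.  38.] topc [637.3 143.1  67.5] 86 min [618. 124.   6.] max [653. 160.  70.]
top puck_0 0.32 [198. 220. 212. 235.] med [556. 174.  17.] topc [557.5 175.5  23.4] 37 min [546. 164.   6.] max [569. 185.  26.]
top gate_tab 0.74 [247. 208. 260. 240.] med [546.  75.  20.] topc [532.8  75.2  43.5] 35 min [530.  62.  -1.] max [598.  87.  47.]
top gate_tab 0.61 [235. 176. 248. 189.] med [634. 104.  67.] topc [
[... 1198 characters left out ...]
n [616. -36.   0.] max [710. 105.  69.]
side puck_0 0.62 [208. 194. 230. 239.] med [629. 155.  35.] topc [635.3 147.3  66.8] 80 min [616. 101.  -1.] max [685. 166.  69.]
side gate_tab 0.77 [253. 204. 292. 230.] med [549.  81.  18.] topc [530.9  78.7  42. ] 39 min [528.  26.  -0.] max [600.  93.  44.]
side stop_face 0.65 [171. 171. 294. 270.] med [618. 163.  10.] topc [601.2 199.1  35.8] 213 min [528. -83.  -1.] max [684. 255.  44.]
side weight_0 0.75 [240. 244. 251. 260.] med [553. 184.  16.] topc [555.3 180.1  22.7] 38 min [544. 170.   4.] max [566. 192.  25.]
side weight_0 0.18 [170. 168. 292. 270.] med [617. 158.  10.] topc [599.8 194.7  36.3] 210 min [528. -77.   0.] max [679. 255.  55.]
```

View pics/topz.png

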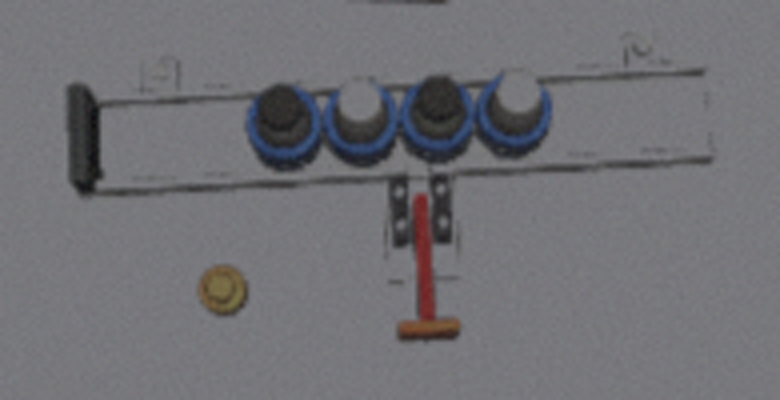

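View pics/sidez.png

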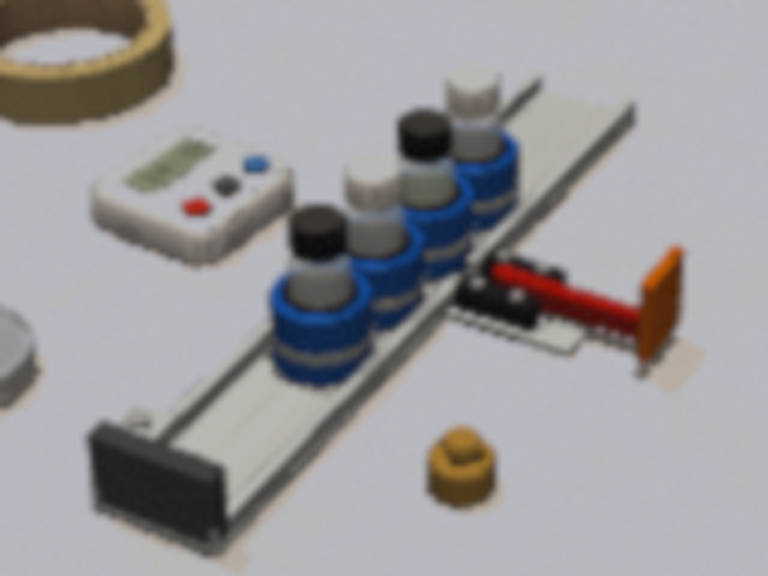

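>>> {"fn": "send_rows", "kwargs": {"moves": [[0,0,0,0,0,0.78,1],[0,0,0,0,0,0.79,1],[0.85,-0.98,0,0,0,0,1],[0.85,-0.98,0,0,0,0,1],[0.85,-0.98,0,0,0,0,1],[0.85,-0.98,0,0,0,0,1],[0.85,-0.98,0,0,0,0,1],[0.85,-0.98,0,0,0,0,1],[0.85,-0.98,0,0,0,0,1],[0.85,-0.98,0,0,0,0,1],[0.85,-0.98,0,0,0,0,1],[0.85,-0.98,0,0,0,0,1]]}}

```text
time_s: 3.15
position: [0.3924, -0.3448, 0.2227]
tcp_rot: [[1.0, 0.029, 0.0], [0.029, -1.0, -0.0], [0.0, 0.0, -1.0]]
force: [0.5, -1.2, 0.6]
opening: 0.004
```

>>> {"fn": "send_rows", "kwargs": {"moves": [[0.85,-0.98,0,0,0,0,1],[0.85,-0.98,0,0,0,0,1],[0.85,-0.98,0,0,0,0,1],[0.85,-0.98,0,0,0,0,1],[0.85,-0.98,0,0,0,0,1],[0.85,-0.98,0,0,0,0,1],[0.85,-0.98,0,0,0,0,1],[0.85,-0.98,0,0,0,0,1],[0.85,-0.98,0,0,0,0,1],[0.85,-0.98,0,0,0,0,1],[0.85,-0.98,0,0,0,0,1],[0,0,0,0,0,0,1]]}}

```text
time_s: 4.65
position: [0.6188, -0.0677, 0.2225]
tcp_rot: [[0.999, 0.032, 0.001], [0.032, -0.999, 0.0], [0.001, -0.0, -1.0]]
force: [-0.8, 0.6, 0.2]
opening: 0.008
```

Run:
```python
from h import *
s=status.read_state(); print(s["time_s"],s["position"],s["tcp_rot"],s["force"],s["opening"])
for n in ["wrist","side","top"]:
    c=vision.capture(n); cv2.imwrite(f"pics/{n}1.png",c["img"][:,:,::-1])
```

```text
4.65 [ 0.61877126 -0.06772677  0.22248694] [[ 9.99493916e-01  3.17992556e-02  8.48502342e-04]
 [ 3.17992106e-02 -9.99494275e-01  6.65732657e-05]
 [ 8.50190213e-04 -3.95578693e-05 -9.99999638e-01]] [-0.82305722  0.55225439  0.19333879] 0.007794477991155547
```

View pics/wrist1.png

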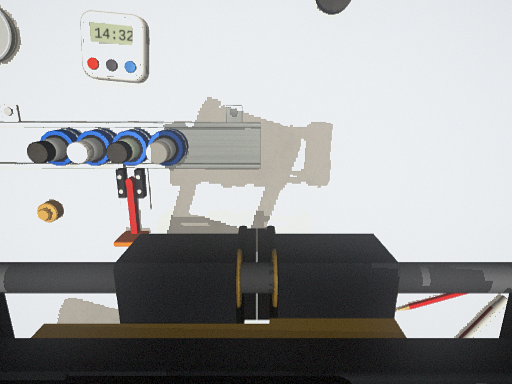

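View pics/side1.png

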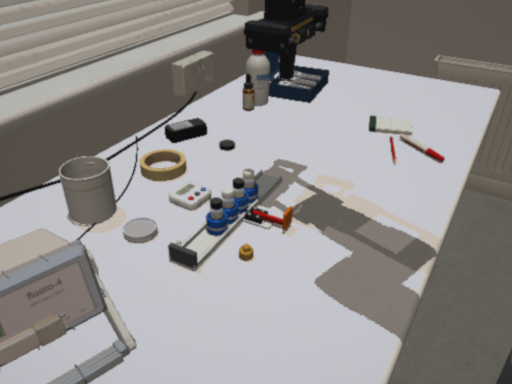

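```bash
cat >> h.py <<'E'
def wrist():
    s=status.read_state(); c=vision.capture("wrist")
    T=np.eye(4);T[:3,:3]=s["tcp_rot"];T[:3,3]=s["position"]
    c["pose"]=T@c["hand_eye"]; return c
E
python3 - <<'E'
from h import *
c=wrist(); cv2.imwrite("pics/wz.png",cv2.resize(c["img"][90:255,0:345,::-1],None,fx=2.3,fy=2.3))
# lane walls top edges: world points near wall top height
d=c["depth"]; 
for k in ["vial_0","puck_0","gate_tab","weight_0","lane"]:
    for r in models.masks_of("wrist",k)[:5]:
        m=r["mask"]; v,u=np.nonzero(m); dd=d[v,u]; ok=dd>0
        P=np.array([wpt(c,a,b,d=e) for a,b,e in zip(u[ok],v[ok],dd[ok])])*1000
        if len(P)==0: continue
        hi=P[P[:,2]>np.percentile(P[:,2],98)-4]
        print(k,round(r["confidence"],2),np.round(r["extent"]),"topc",np.round(hi.mean(0),1),"mid",np.round((hi.min(0)+hi.max(0))/2,1),len(hi),"min",np.round(P.min(0)),"max",np.round(P.max(0)))
for k,z in dict(gate_tab=.03,puck_0=.004,vial_0=.01,lane=0,stop_face=.019).items():
    for r in models.landmark_of("wrist",k)[:4]:
        u,v=r["point"]; print(k,round(r["confidence"],2),np.round([u,v]),np.round(wpt(c,u,v,z)*1000,1))
# column scan at rear of lane
for u in (205,225,245):
    print(u,[(v,int(c["img"][v,u].mean()),np.round(wpt(c,u,v,d=d[v,u])[[0,2]]*1000,0).tolist()) for v in range(112,180,2)])
E
```

```text
vial_0 0.89 [104. 133. 137. 162.] topc [638.9  67.8  65.3] mid [639.   68.1  65. ] 382 min [623.  57.  32.] max [650.  84.  67.]
vial_0 0.84 [ 64. 139.  98. 162.] topc [637.7 105.7  65.2] mid [637.8 106.2  65. ] 385 min [628.  94.  34.] max [648. 117.  67.]
vial_0 0.74 [ 24. 133.  62. 162.] topc [636.7 143.8  65.1] mid [636.1 144.3  64.8] 404 min [615. 132.   2.] max [648. 194.  67.]
vial_0 0.56 [143. 135. 170. 164.] topc [640.1  29.8  65.2] mid [640.   30.3  65.1] 389 min [624.  19.  28.] max [651.  52.  68.]
puck_0 0.98 [ 21. 129.  78. 164.] topc [636.8 143.4  65.1] mid [636.8 133.3  64.8] 406 min [613. 112.   2.] max [655. 199.  67.]
puck_0 0.97 [105. 125. 148. 164.] topc [638.9  67.8  65.3] mid [638.9  59.8  64.9] 391 min [617.  41.   2.] max [658. 103.  67.]
puck_0 0.86 [141. 128. 188. 161.] topc [640.   29.9  65.2] mid [640.   30.3  65.1] 393 min [618.  11.   3.] max [659.  58.  68.]
gate_tab 0.67 [  1. 103. 262. 243.] topc [570.3  85.6  42.3] mid [593.4  61.3 163.6] 262 min [520. -71.  -3.] max [685. 228. 297.]
gate_tab 0.56 [115. 175. 145. 246.] topc [537.2  74.3  50.5] mid [
[... 2815 characters left out ...]
661.0, 4.0]), (128, 171, [659.0, 3.0]), (130, 171, [690.0, 384.0]), (132, 166, [654.0, 3.0]), (134, 169, [652.0, 4.0]), (136, 172, [650.0, 3.0]), (138, 162, [648.0, 5.0]), (140, 166, [646.0, 4.0]), (142, 169, [643.0, 5.0]), (144, 161, [641.0, 4.0]), (146, 168, [639.0, 3.0]), (148, 161, [636.0, 4.0]), (150, 167, [634.0, 3.0]), (152, 162, [632.0, 4.0]), (154, 160, [629.0, 3.0]), (156, 161, [627.0, 3.0]), (158, 163, [625.0, 4.0]), (160, 160, [622.0, 3.0]), (162, 116, [622.0, 11.0]), (164, 169, [620.0, 14.0]), (166, 135, [617.0, 10.0]), (168, 179, [612.0, -2.0]), (170, 174, [610.0, -1.0]), (172, 176, [607.0, -2.0]), (174, 176, [605.0, -2.0]), (176, 174, [603.0, -1.0]), (178, 177, [600.0, -1.0])]
```

View pics/wz.png

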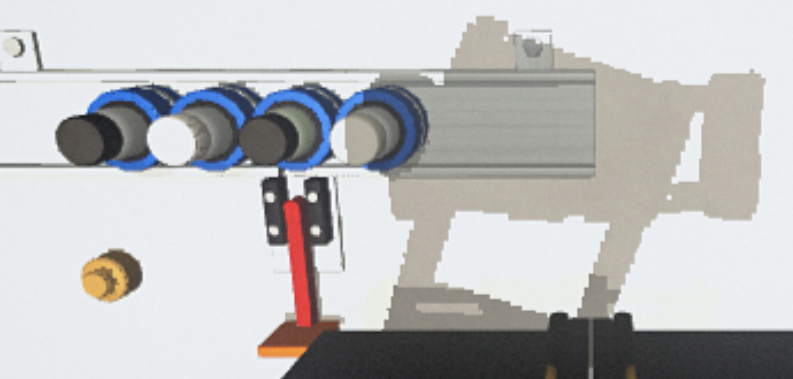

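Run:
```python
from h import *
c=wrist(); H=c["hand_eye"]; d=c["depth"]
v,u=np.mgrid[215:384,0:512]; dd=d[215:384]
r=np.stack([(u-c["cx"])/c["fx"],-(v-c["cy"])/c["fy"],-np.ones_like(u,float)],-1)*dd[...,None]
P=(r@H[:3,:3].T+H[:3,3])*1000
P=P[(dd>0)]
for a in range(-110,5,6):
    Q=P[(P[:,2]>=a)&(P[:,2]<a+6)]
    if len(Q): print(a,len(Q),"x",np.round(np.percentile(Q[:,0],[1,99])),"y",np.round(np.percentile(Q[:,1],[1,99])))
cv2.imwrite("pics/fz.png",cv2.resize(c["img"][215:384,100:412,::-1],None,fx=2.5,fy=2.5))
s=vision.capture("side"); cv2.imwrite("pics/sf.png",cv2.resize(s["img"][0:130,220:350,::-1],None,fx=4.5,fy=4.5,interpolation=cv2.INTER_CUBIC))
```

```text
-110 11516 x [23. 26.] y [-51.  49.]
-104 5469 x [22. 25.] y [-53.  51.]
-98 16828 x [22. 37.] y [-46.  31.]
-92 8354 x [23. 37.] y [-64.  62.]
-86 5805 x [24. 37.] y [-66.  64.]
-80 1785 x [ 4. 37.] y [-79.  32.]
-74 802 x [-1. 36.] y [-81.  79.]
-68 30 x [-1. 10.] y [-6.  4.]
-62 36 x [-6.  9.] y [-6.  4.]
-56 53 x [-6.  5.] y [-6.  4.]
-50 640 x [-11.   2.] y [-6.  4.]
-44 8 x [10. 11.] y [-6.  5.]
-38 138 x [ 8. 10.] y [-7.  5.]
-32 165 x [ 8. 10.] y [-8.  6.]
-26 235 x [ 3. 10.] y [-8.  7.]
-20 179 x [ 8. 11.] y [-8.  7.]
-14 170 x [ 8. 11.] y [-9.  8.]
-8 169 x [ 8. 11.] y [-10.   8.]
-2 72 x [ 8. 10.] y [-9.  8.]
```

View pics/fz.png

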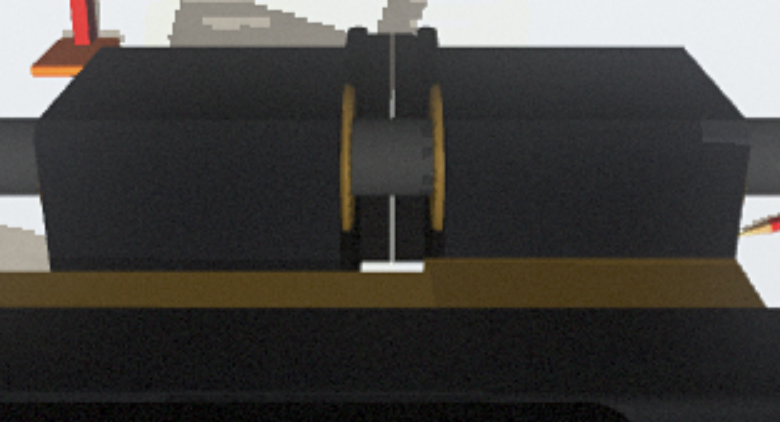

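View pics/sf.png

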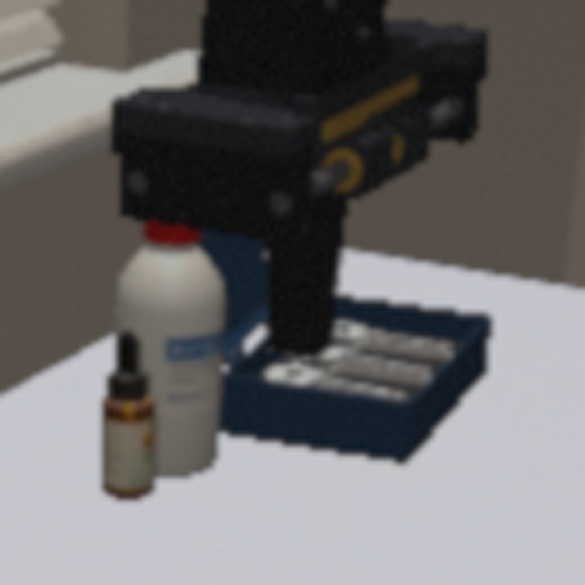

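>>> {"fn": "send_rows", "kwargs": {"moves": [[0,0,0,0,0,-1,1],[0,0,0,0,0,-1,1],[0,0,0,0,0,-1,1],[0,0,0,0,0,-1,1],[0,0,0,0,0,-1,1],[0,0,0,0,0,-1,1],[0,0,0,0,0,-1,1],[0,0,0,0,0,-1,1],[0,0,0,0,0,-0.98,1],[0.82,0.48,0,0,0,0,1],[0.82,0.48,0,0,0,0,1],[0,0,0,0,0,0,1]]}}

```text
time_s: 6.95
position: [0.6413, -0.026, 0.2225]
tcp_rot: [[-0.028, 1.0, 0.0], [1.0, 0.028, 0.0], [0.0, 0.0, -1.0]]
force: [0.4, -0.5, 0.3]
opening: 0.003
```

>>> {"fn": "send_rows", "kwargs": {"moves": [[0,0,1,0,0,0,1],[0,0,1,0,0,0,1],[0,0,1,0,0,0,1],[0,0,1,0,0,0,1],[0,0,1,0,0,0,1],[0,0,0.5,0,0,0,1],[0,0,0,0,0,0,1]]}}

```text
time_s: 7.82
position: [0.64, -0.0279, 0.0842]
tcp_rot: [[-0.025, 1.0, -0.002], [1.0, 0.025, 0.0], [0.0, -0.002, -1.0]]
force: [1.2, 0.1, 0.7]
opening: 0.005
```

Run:
```python
from h import *
s=status.read_state(); print(s["time_s"],s["position"],s["tcp_rot"],s["joint_positions"],s["force"],s["opening"])
for n in ["wrist","side"]:
    c=vision.capture(n); im=c["img"][:,:,::-1]
    if n=="side": im=cv2.resize(im[100:275,150:370],None,fx=3.4,fy=3.4,interpolation=cv2.INTER_CUBIC)
    cv2.imwrite(f"pics/{n}2.png",im)
```

```text
7.825 [ 0.63997338 -0.0278835   0.08424475] [[-2.52877303e-02  9.99678173e-01 -2.02034554e-03]
 [ 9.99680172e-01  2.52882676e-02  2.40828872e-04]
 [ 2.91842406e-04 -2.01360936e-03 -9.99997930e-01]] [-1.24678087e+01  4.12077546e+01  8.57936941e+01 -1.44002866e-02
  5.31145587e+01 -1.39082053e+01] [1.18922038 0.07235617 0.71695772] 0.0054486648049793356
```

View pics/wrist2.png

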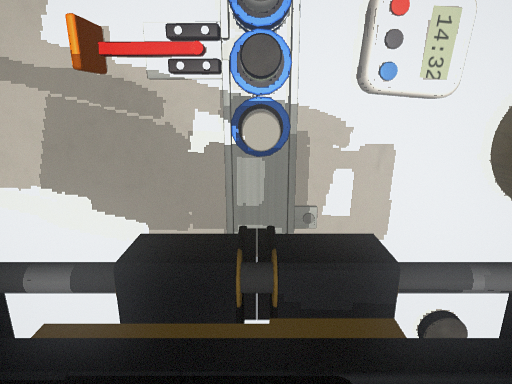

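View pics/side2.png

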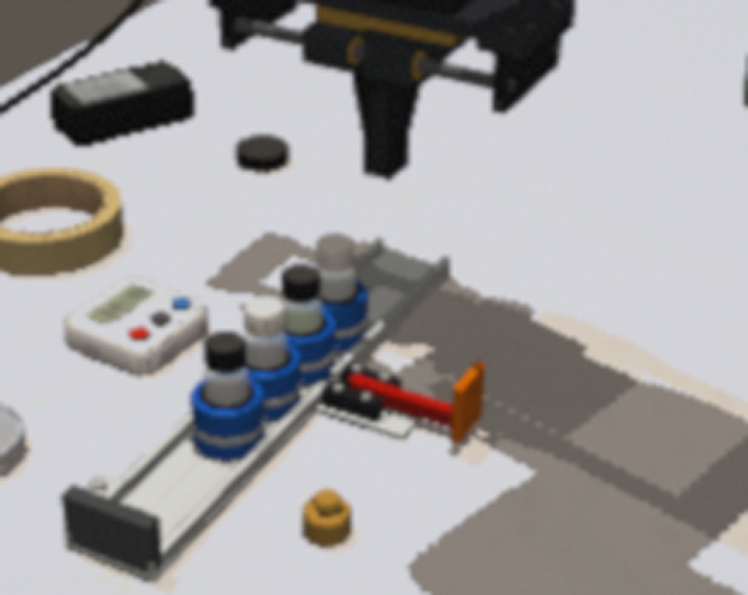

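Run:
```python
from h import *
c=wrist(); d=c["depth"]
for v in (165,180,200,215):
    P=[]
    for u in range(200,330):
        if d[v,u]>0:
            P.append(wpt(c,u,v,d=d[v,u])*1000)
    P=np.array(P); w=P[P[:,2]>8]; print(v,np.round(w[:,0]).tolist(),np.round(w[:,1].mean(),1))
    f=P[(P[:,2]<6.5)&(P[:,2]>2)]; print("floor z",f[:,2].mean())
for k in ["vial_0","puck_0","gate_tab"]:
    for r in models.masks_of("wrist",k)[:5]:
        m=r["mask"]; v,u=np.nonzero(m); dd=d[v,u]; ok=dd>0
        P=np.array([wpt(c,a,b,d=e) for a,b,e in zip(u[ok],v[ok],dd[ok])])*1000
        hi=P[P[:,2]>np.percentile(P[:,2],98)-4]
        rim=P[(P[:,2]>26)&(P[:,2]<38)]
        print(k,round(r["confidence"],2),np.round(r["extent"]),"topc",np.round(hi.mean(0),1),"rim",np.round((rim.min(0)+rim.max(0))/2,1) if len(rim) else 0,"min",np.round(P.min(0)),"max",np.round(P.max(0)))
```

```text
165 [616.0, 616.0, 617.0, 618.0, 619.0, 619.0, 620.0, 661.0, 662.0, 662.0, 663.0, 664.0, 665.0, 665.0, 666.0] 1.5
floor z 3.5829574116542133
180 [615.0, 616.0, 617.0, 618.0, 618.0, 619.0, 620.0, 620.0, 662.0, 662.0, 663.0, 663.0, 664.0, 665.0, 666.0] -9.7
floor z 3.452855306454348
200 [616.0, 617.0, 618.0, 618.0, 619.0, 620.0, 621.0, 662.0, 663.0, 664.0, 664.0, 665.0, 666.0, 667.0] -24.9
floor z 3.5661023780481105
215 [617.0, 618.0, 619.0, 619.0, 620.0, 621.0, 662.0, 663.0, 663.0, 664.0, 665.0, 666.0, 667.0] -36.6
floor z 3.7527078564783167
vial_0 0.91 [240. 106. 277. 149.] topc [639.8  30.6  65.3] rim [639.9  28.6  35. ] min [627.  15.  32.] max [653.  42.  67.]
vial_0 0.7 [241.  32. 279.  84.] topc [638.6  68.5  65.3] rim [638.6  70.7  35. ] min [627.  57.  32.] max [650.  84.  67.]
vial_0 0.55 [241.   0. 274.  10.] topc [637.8  96.3  54.1] rim [637.1  98.2  35.2] min [628.  95.  33.] max [647. 101.  56.]
puck_0 0.92 [226.  92. 290. 156.] topc [639.8  30.6  65.3] rim [639.9  30.5  34.3] min [621.  12.   3.] max [658.  49.  67.]
puck_0 0.81 [226.   1. 290.  30.] topc [637.9  96.8  47.7] rim [637.3  94.3  31.9] min [617.  86.   2.] max [656. 108.  56.]
puck_0 0.63 [228.  27. 287.  95.] topc [638.7  68.6  65.2] rim [638.6  68.5  32.1] min [619.  50.   4.] max [659.  87.  67.]
gate_tab 0.7 [240.   0. 275.  14.] topc [637.8  96.3  54.1] rim [638.   97.8  35.8] min [628.  95.  34.] max [647. 100.  56.]
gate_tab 0.61 [ 65.  14. 203.  73.] topc [533.   76.   40.7] rim [534.3  75.7  32. ] min [529.  61.   0.] max [602.  91.  44.]
```

>>> {"fn": "send_rows", "kwargs": {"moves": [[0,0.06,0.9,0,0,0,1],[0,0,0.9,0,0,0,1],[0,0,0.7,0,0,0,1],[0,0,0.32,0,0,0,1],[0,0,0,0,0,0,1],[0.3,0,0,0,0,0,1],[0.3,0,0,0,0,0,1],[0.2,0,0,0,0,0,1],[0,0,0,0,0,0,1]]}}

```text
time_s: 9.25
position: [0.6416, -0.007, 0.0148]
tcp_rot: [[-0.026, 1.0, 0.0], [1.0, 0.026, -0.0], [-0.0, 0.0, -1.0]]
force: [-0.4, -1.0, -0.4]
opening: 0.004
```

Run:
```python
from h import *
s=status.read_state(); print(s["time_s"],s["position"],s["force"],s["opening"])
for n in ["wrist","side"]:
    c=vision.capture(n); im=c["img"][:,:,::-1]
    if n=="side": im=cv2.resize(im[100:275,150:370],None,fx=3.4,fy=3.4,interpolation=cv2.INTER_CUBIC)
    cv2.imwrite(f"pics/{n}3.png",im)
```

```text
9.25 [ 0.64162307 -0.00704457  0.01481855] [-0.4201395  -1.03306814 -0.40399758] 0.004061106201899707
```

View pics/wrist3.png

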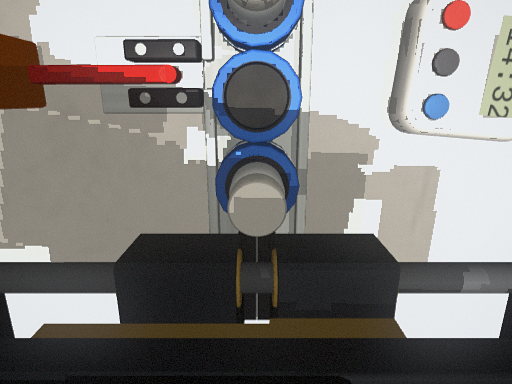

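View pics/side3.png

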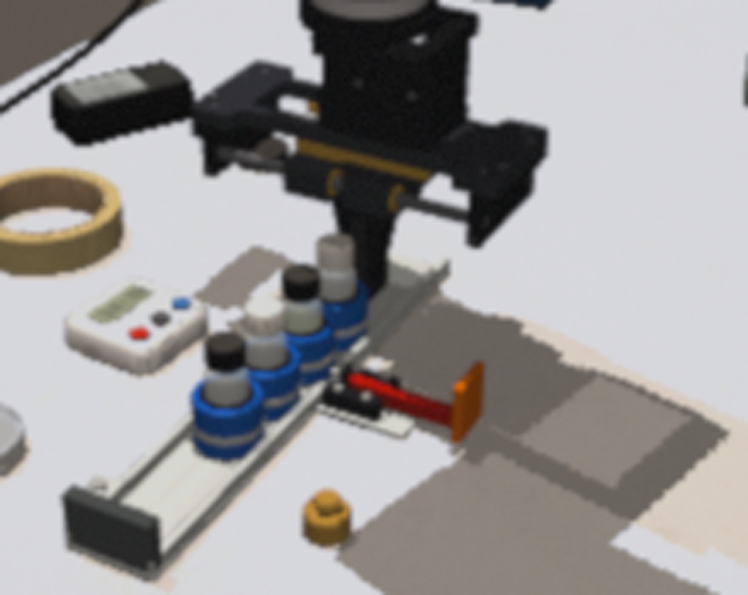

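>>> {"fn": "send_rows", "kwargs": {"moves": [[0.1,0,0,0,0,0,1],[0.1,0,0,0,0,0,1],[0.1,0,0,0,0,0,1],[0.1,0,0,0,0,0,1],[0.1,0,0,0,0,0,1],[0.12,0,0,0,0,0,1],[0.14,0,0,0,0,0,1],[0.14,0,0,0,0,0,1],[0.14,0,0,0,0,0,1],[0.14,0,0,0,0,0,1],[0.14,0,0,0,0,0,1],[0.14,0,0,0,0,0,1]]}}

```text
time_s: 10.85
position: [0.6407, 0.029, 0.0145]
tcp_rot: [[-0.025, 1.0, -0.0], [1.0, 0.025, -0.0], [-0.0, -0.0, -1.0]]
force: [-0.3, -2.1, -0.1]
opening: 0.006
```

Run:
```python
from h import *
s=status.read_state(); print(s["time_s"],s["position"],s["force"],s["opening"])
for n in ["wrist","side"]:
    c=vision.capture(n); im=c["img"][:,:,::-1]
    if n=="side": im=cv2.resize(im[100:275,150:370],None,fx=3.4,fy=3.4,interpolation=cv2.INTER_CUBIC)
    cv2.imwrite(f"pics/{n}4.png",im)
```

```text
10.85 [0.64065942 0.02896998 0.01454827] [-0.34916237 -2.08098613 -0.06557057] 0.005751008235671528
```

View pics/wrist4.png

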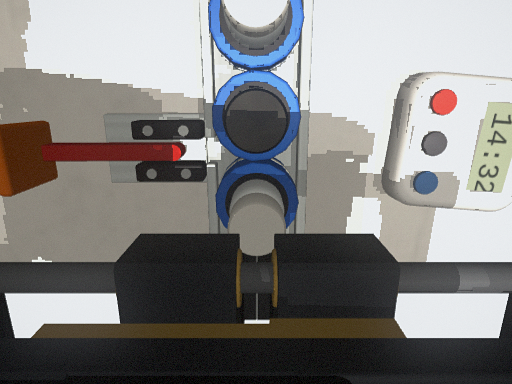

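View pics/side4.png

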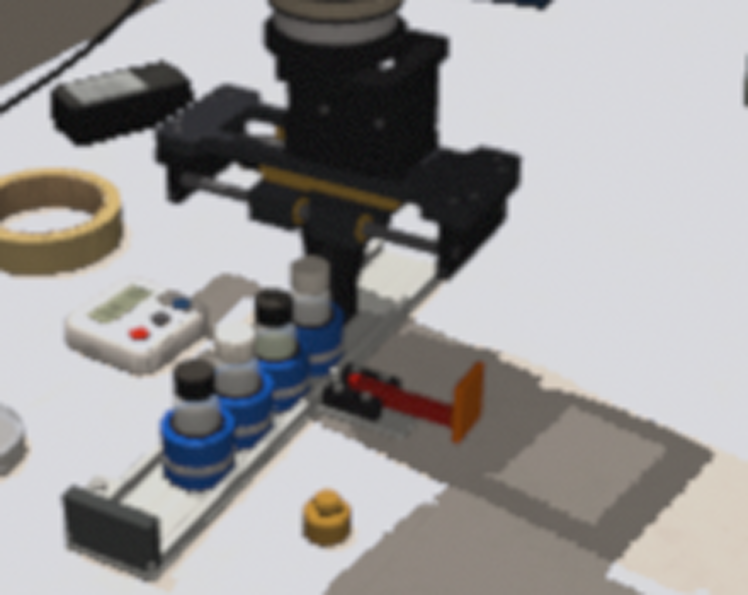

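>>> {"fn": "send_rows", "kwargs": {"moves": [[0.1,0,0,0,0,0,1],[0.14,0,0,0,0,0,1],[0.14,0,0,0,0,0,1],[0.14,0,0,0,0,0,1],[0.14,0,0,0,0,0,1],[0.14,0,0,0,0,0,1],[0.14,0,0,0,0,0,1],[0.14,0,0,0,0,0,1],[0.14,0,0,0,0,0,1],[0.14,0,0,0,0,0,1],[0.14,0,0,0,0,0,1],[0.1,0,0,0,0,0,1]]}}

```text
time_s: 12.45
position: [0.6396, 0.069, 0.0146]
tcp_rot: [[-0.025, 1.0, -0.0], [1.0, 0.025, 0.0], [0.0, -0.0, -1.0]]
force: [-0.9, -2.2, 0.1]
opening: 0.01
```

>>> {"fn": "send_rows", "kwargs": {"moves": [[0.06,0,0,0,0,0,1],[0.06,0,0,0,0,0,1]]}}

```text
time_s: 12.7
position: [0.6396, 0.0717, 0.0146]
tcp_rot: [[-0.025, 1.0, 0.0], [1.0, 0.025, -0.0], [-0.0, 0.0, -1.0]]
force: [0.5, -3.0, 0.0]
opening: 0.006
```

>>> {"fn": "send_rows", "kwargs": {"moves": [[0.06,0,0,0,0,0,1],[0.06,0,0,0,0,0,1]]}}

```text
time_s: 12.95
position: [0.6395, 0.0747, 0.0146]
tcp_rot: [[-0.025, 1.0, -0.0], [1.0, 0.025, 0.0], [0.0, -0.0, -1.0]]
force: [0.2, -2.5, -0.3]
opening: 0.006
```

>>> {"fn": "send_rows", "kwargs": {"moves": [[0.06,0,0,0,0,0,1],[0.06,0,0,0,0,0,1]]}}

```text
time_s: 13.2
position: [0.6394, 0.0777, 0.0145]
tcp_rot: [[-0.025, 1.0, -0.0], [1.0, 0.025, -0.0], [-0.0, -0.0, -1.0]]
force: [-0.2, -4.4, -0.2]
opening: 0.007
```

Run:
```python
from h import *
s=status.read_state(); print(s["time_s"],s["position"],s["force"],s["opening"])
c=vision.capture("side"); im=c["img"][:,:,::-1]
im=cv2.resize(im[100:275,150:370],None,fx=3.4,fy=3.4,interpolation=cv2.INTER_CUBIC)
cv2.imwrite(f"pics/side5.png",im)
```

```text
13.2 [0.63942316 0.07773004 0.01452925] [-0.23561192 -4.38721365 -0.23079766] 0.006952809508902005
```

View pics/side5.png

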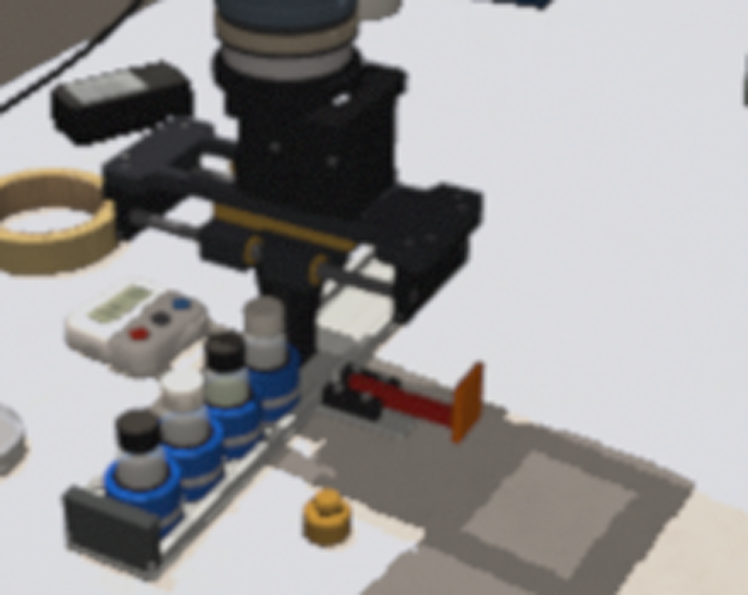

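Force is just starting to rise; step on gently until it clearly climbs.

>>> {"fn": "send_rows", "kwargs": {"moves": [[0.04,0,0,0,0,0,1],[0.04,0,0,0,0,0,1]]}}

```text
time_s: 13.5
position: [0.6397, 0.078, 0.0147]
tcp_rot: [[-0.026, 1.0, 0.0], [1.0, 0.026, -0.003], [-0.003, 0.0, -1.0]]
force: [-0.6, -9.3, -0.9]
opening: 0.004
```

>>> {"fn": "send_rows", "kwargs": {"moves": [[0,0,0,0,0,0,1],[-0.1,0,0,0,0,0,1],[-0.3,0,0,0,0,0,1],[-0.5,0,0,0,0,0,1],[0,0,-0.7,0,0,0,1],[0,0,-0.9,0,0,0,1],[0,0,-1,0,0,0,1],[0,0,-1,0,0,0,1],[0,0,-0.6,0,0,0,1],[0,-0.8,0,0,0,0,1],[0,-0.8,0,0,0,0,1],[0,-0.8,0,0,0,0,1]]}}

```text
time_s: 15.0
position: [0.5793, 0.0558, 0.12]
tcp_rot: [[-0.025, 1.0, 0.0], [1.0, 0.025, 0.0], [0.0, 0.0, -1.0]]
force: [0.8, -0.3, -0.5]
opening: 0.005
```

>>> {"fn": "send_rows", "kwargs": {"moves": [[0.2,-0.8,0,0,0,0,1],[0.2,-0.8,0,0,0,0,1],[0.2,-0.8,0,0,0,0,1],[0.2,-0.8,0,0,0,0,1],[0,0,0,0,0,0,1]]}}

```text
time_s: 15.62
position: [0.4978, 0.0741, 0.1198]
tcp_rot: [[-0.026, 1.0, -0.002], [1.0, 0.026, 0.0], [0.0, -0.002, -1.0]]
force: [-0.2, -0.6, 0.1]
opening: 0.006
```

Run:
```python
from h import *
s=status.read_state(); print(s["time_s"],s["position"],s["tcp_rot"],s["force"],s["opening"])
def pts(c,m):
    v,u=np.nonzero(m&(c["depth"]>0)); return np.array([wpt(c,a,b,d=c["depth"][b,a]) for a,b in zip(u,v)])*1000
for n in ["wrist","side","top"]:
    c=wrist() if n=="wrist" else vision.capture(n); im=c["img"][:,:,::-1]
    if n=="side": im=cv2.resize(im[100:275,150:370],None,fx=3.4,fy=3.4,interpolation=cv2.INTER_CUBIC)
    if n=="top": im=cv2.resize(im[155:255,150:345],None,fx=4,fy=4,interpolation=cv2.INTER_CUBIC)
    cv2.imwrite(f"pics/{n}6.png",im)
    for k in ["vial_0","gate_tab"]:
      for r in models.masks_of(n,k)[:4]:
        P=pts(c,r["mask"]); hi=P[P[:,2]>np.percentile(P[:,2],98)-4]
        print(n,k,round(r["confidence"],2),np.round(hi.mean(0),1),np.round(P.min(0)),np.round(P.max(0)))
```

```text
15.625 [0.49775506 0.07413906 0.11979954] [[-2.57505382e-02  9.99666329e-01 -2.03472718e-03]
 [ 9.99668314e-01  2.57513257e-02  3.61794030e-04]
 [ 4.14070232e-04 -2.02473590e-03 -9.99997864e-01]] [-0.24656818 -0.62522203  0.10829179] 0.005622522255329863
wrist vial_0 0.89 [635.3 145.4  65.1] [624. 131.  -2.] [693. 156.  68.]
wrist vial_0 0.85 [633.3 210.7  54.3] [624. 209.  33.] [641. 216.  56.]
wrist vial_0 0.81 [634.1 183.1  65. ] [623. 172.  -2.] [692. 207.  68.]
wrist vial_0 0.81 [636.5 107.7  65.1] [626.  82.  -1.] [691. 119.  68.]
wrist gate_tab 0.68 [531.5  76.8  40.8] [528.  46.  -1.] [600.  92.  44.]
side vial_0 0.69 [632.5 223.3  66.8] [621. 166.   0.] [695. 235.  69.]
side vial_0 0.54 [635.7 110.1  66.8] [625.   9.  -0.] [694. 142.  69.]
side vial_0 0.49 [633.  186.5  66.7] [622. 136.   3.] [685. 196.  69.]
side vial_0 0.49 [635.  147.8  66.8] [623.  87.   0.] [692. 178.  69.]
side gate_tab 0.28 [749.  219.9  14.7] [719. 177.  -0.] [785. 249.  17.]
top vial_0 0.69 [635.1 181.3  68. ] [625. 170.  36.] [646. 195.  71.]
top vial_0 0.57 [634.4 219.7  67.6] [624. 208.  35.] [645. 230.  71.]
```

View pics/wrist6.png

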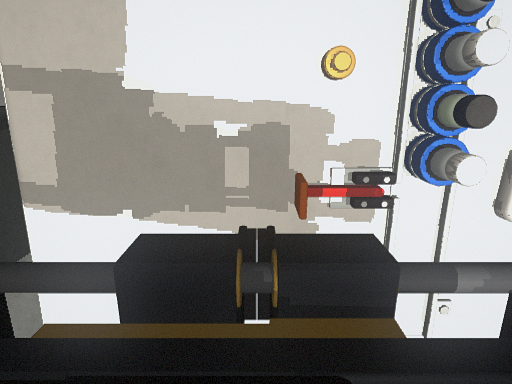

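View pics/side6.png

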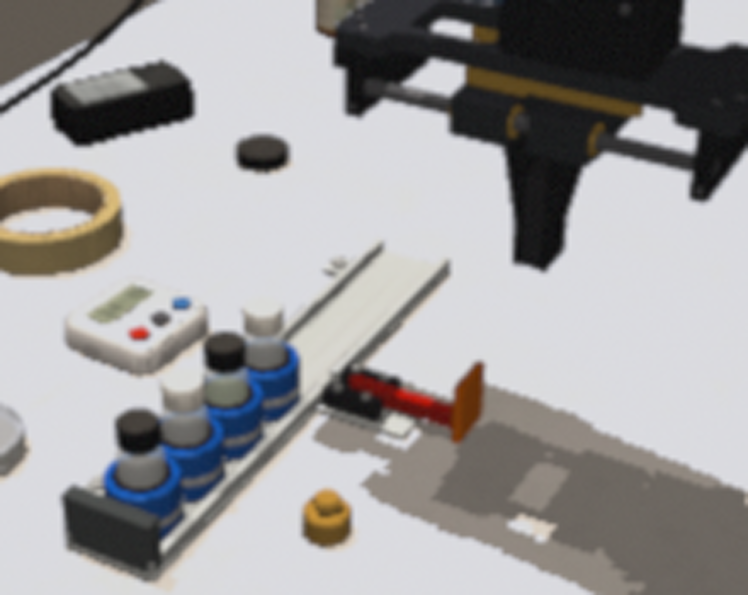

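View pics/top6.png

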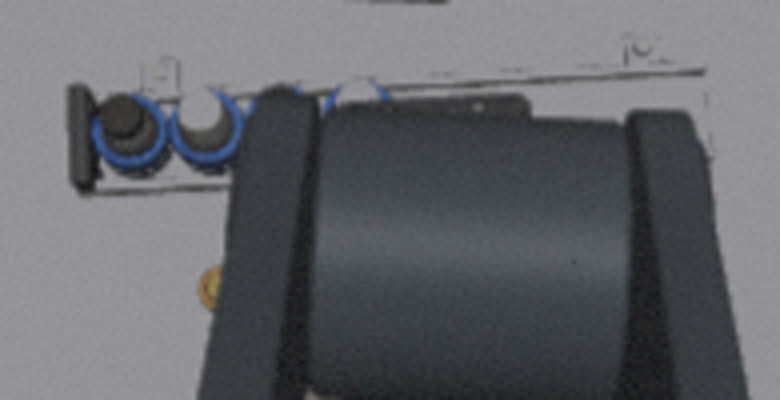

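>>> {"fn": "send_rows", "kwargs": {"moves": [[0.08,0,0.9,0,0,0,1],[0,0,1,0,0,0,1],[0,0,1,0,0,0,1],[0,0,0.7,0,0,0,1],[0,0,0.2,0,0,0,1],[0,0.2,0,0,0,0,1],[0,0.2,0,0,0,0,1],[0,0.15,0,0,0,0,1],[0,0.15,0,0,0,0,1],[0,0.15,0,0,0,0,1],[0,0.15,0,0,0,0,1],[0,0.15,0,0,0,0,1]]}}

```text
time_s: 17.58
position: [0.5276, 0.0764, 0.0245]
tcp_rot: [[-0.025, 1.0, -0.002], [1.0, 0.025, 0.0], [0.0, -0.002, -1.0]]
force: [-1.5, -0.2, 0.6]
opening: 0.006
```

Run:
```python
from h import *
for n in ["wrist","side"]:
    c=vision.capture(n); im=c["img"][:,:,::-1]
    if n=="side": im=cv2.resize(im[100:275,150:370],None,fx=3.4,fy=3.4,interpolation=cv2.INTER_CUBIC)
    cv2.imwrite(f"pics/{n}7.png",im)
```

```text
(no output)
```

View pics/wrist7.png

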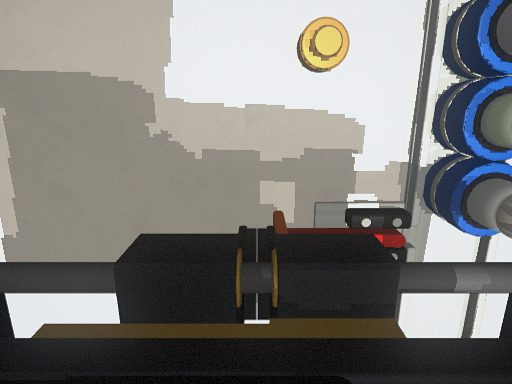

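View pics/side7.png

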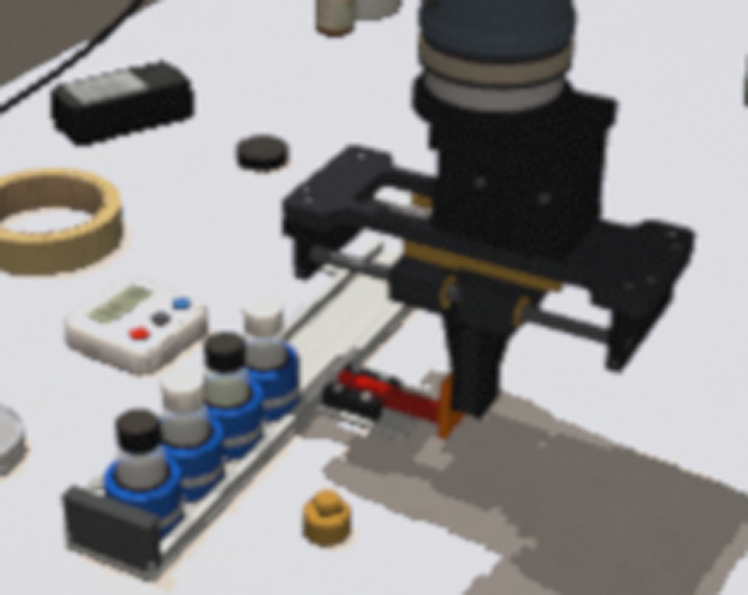

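>>> {"fn": "send_rows", "kwargs": {"moves": [[0,0.15,0,0,0,0,1],[0,0.15,0,0,0,0,1],[0,0.15,0,0,0,0,1],[0,0.15,0,0,0,0,1],[0,0.15,0,0,0,0,1],[0,0.15,0,0,0,0,1],[0,0.15,0,0,0,0,1],[0,0.15,0,0,0,0,1],[0,0.15,0,0,0,0,1],[0,0.08,0,0,0,0,1]]}}

```text
time_s: 18.92
position: [0.5643, 0.0772, 0.0245]
tcp_rot: [[-0.025, 1.0, 0.0], [1.0, 0.025, -0.0], [-0.0, 0.0, -1.0]]
force: [-1.2, 0.8, -0.3]
opening: 0.004
```

>>> {"fn": "send_rows", "kwargs": {"moves": [[0,0.06,0,0,0,0,1],[0,0.06,0,0,0,0,1]]}}

```text
time_s: 19.18
position: [0.5669, 0.0773, 0.0246]
tcp_rot: [[-0.025, 1.0, -0.0], [1.0, 0.025, -0.0], [-0.0, -0.0, -1.0]]
force: [-1.8, -0.1, -0.5]
opening: 0.007
```

>>> {"fn": "send_rows", "kwargs": {"moves": [[0,0.06,0,0,0,0,1],[0,0.06,0,0,0,0,1]]}}

```text
time_s: 19.42
position: [0.5692, 0.0774, 0.0245]
tcp_rot: [[-0.026, 1.0, -0.002], [1.0, 0.026, -0.0], [-0.0, -0.002, -1.0]]
force: [-4.5, -0.7, 2.6]
opening: 0.004
```

>>> {"fn": "send_rows", "kwargs": {"moves": [[0,0.05,0,0,0,0,1],[0,0.03,0,0,0,0,1]]}}

```text
time_s: 19.68
position: [0.5692, 0.0774, 0.0245]
tcp_rot: [[-0.026, 1.0, -0.006], [1.0, 0.026, -0.0], [0.0, -0.006, -1.0]]
force: [-7.0, -0.8, 4.9]
opening: 0.003
```

>>> {"fn": "send_rows", "kwargs": {"moves": [[0,0.03,0,0,0,0,1],[0,-0.1,0,0,0,0,1],[0,-0.3,0,0,0,0,1],[0,-0.6,0,0,0,0,1],[0,-0.6,0,0,0,0,1],[0,0,-0.8,0,0,0,1],[0,0,-1,0,0,0,1],[0,0,-1,0,0,0,1],[-1,0,-1,0,0,0,1],[-1,0,-1,0,0,0,1],[-1,0,0,0,0,0,1],[-1,0,0,0,0,0,1]]}}

```text
time_s: 21.18
position: [0.5369, -0.0248, 0.1456]
tcp_rot: [[-0.025, 1.0, 0.005], [1.0, 0.025, -0.001], [-0.001, 0.005, -1.0]]
force: [-0.6, 0.1, 0.3]
opening: 0.005
```

>>> {"fn": "send_rows", "kwargs": {"moves": [[-1,0,0,0,0,0,1],[-1,0,0,0,0,0,1],[-1,0,0,0,0,0,1],[-1,0,0,0,0,0,1],[0,0,0,0,0,0,1]]}}

```text
time_s: 21.8
position: [0.5391, -0.1256, 0.145]
tcp_rot: [[-0.022, 1.0, 0.004], [1.0, 0.022, -0.002], [-0.002, 0.004, -1.0]]
force: [-0.2, 0.0, 1.1]
opening: 0.007
```

Run:
```python
from h import *
s=status.read_state(); print(s["time_s"],s["position"],s["force"])
def pts(c,m):
    v,u=np.nonzero(m&(c["depth"]>0)); return np.array([wpt(c,a,b,d=c["depth"][b,a]) for a,b in zip(u,v)])*1000
for n in ["wrist","side","top"]:
    c=wrist() if n=="wrist" else vision.capture(n); im=c["img"][:,:,::-1]
    if n=="side": im=cv2.resize(im[100:275,150:370],None,fx=3.4,fy=3.4,interpolation=cv2.INTER_CUBIC)
    if n=="top": im=cv2.resize(im[155:255,150:345],None,fx=4,fy=4,interpolation=cv2.INTER_CUBIC)
    cv2.imwrite(f"pics/{n}8.png",im)
    for k in ["vial_0","gate_tab","weight_0"]:
      for r in models.masks_of(n,k)[:4]:
        P=pts(c,r["mask"]); 
        if len(P)==0: continue
        hi=P[P[:,2]>np.percentile(P[:,2],98)-4]
        print(n,k,round(r["confidence"],2),np.round(hi.mean(0),1),np.round(P.min(0)),np.round(P.max(0)))
```

```text
21.8 [ 0.53911276 -0.12556531  0.14497008] [-0.20929654  0.0485231   1.14250835]
side vial_0 0.74 [635.9 110.5  66.8] [626.  99.  38.] [647. 121.  69.]
side vial_0 0.57 [634.4 148.3  66.8] [624. 121.  36.] [644. 159.  69.]
side vial_0 0.55 [633.1 223.8  66.7] [622. 213.  37.] [644. 235.  69.]
side vial_0 0.49 [633.  185.2  66.9] [623. 160.  34.] [643. 196.  69.]
side gate_tab 0.71 [579.   80.2  41.9] [576.  33.   1.] [637.  95.  44.]
side gate_tab 0.38 [634.6 148.4  66.8] [624. 121.  36.] [644. 159.  69.]
side weight_0 0.63 [555.9 179.3  22.6] [544. 147.   0.] [578. 192.  25.]
top vial_0 0.73 [638.5 105.2  67.4] [627.  94.  33.] [648. 116.  70.]
top vial_0 0.64 [635.9 181.3  67.7] [624. 170.  35.] [646. 195.  71.]
top vial_0 0.49 [634.9 219.1  67.4] [623. 207.   3.] [664. 240.  70.]
top gate_tab 0.74 [581.3  76.2  42.9] [578.  62.   3.] [648.  90.  46.]
```

View pics/top8.png

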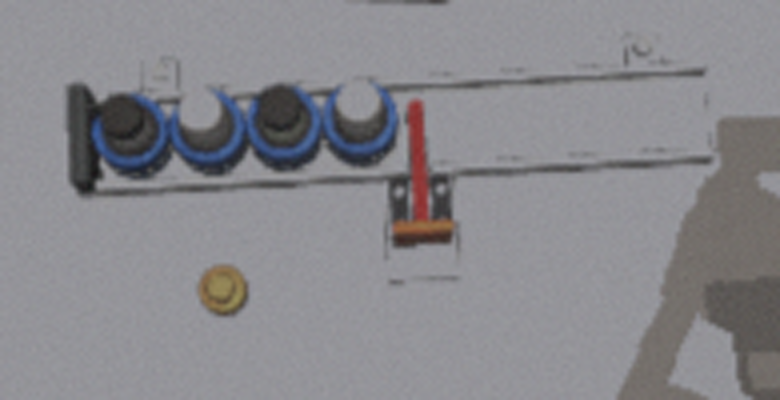

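View pics/side8.png

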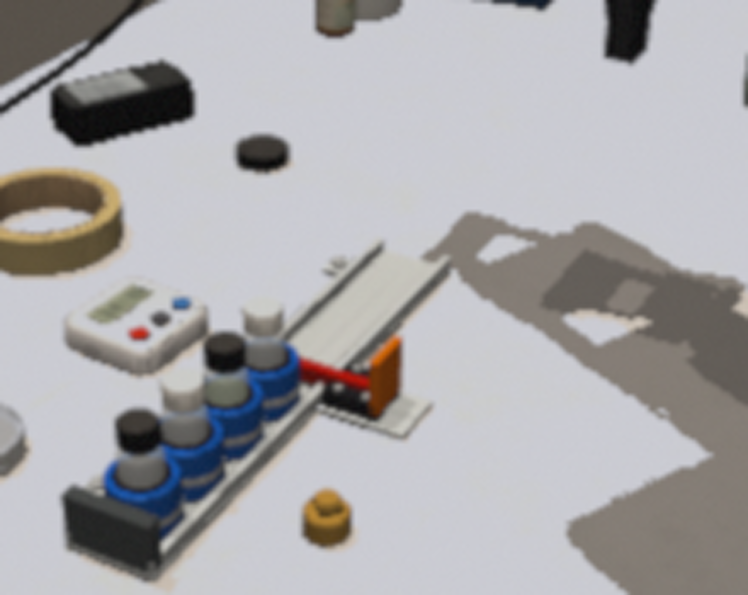

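View pics/wrist8.png

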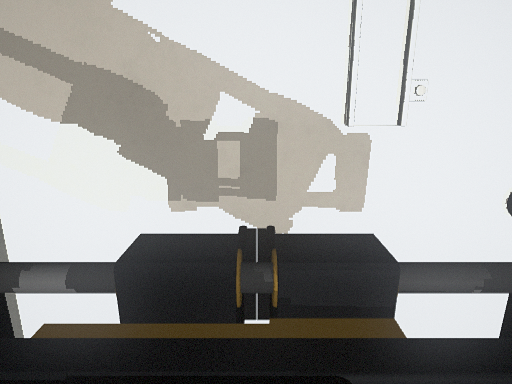

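Run:
```python
from h import *
for n in ["top","side"]:
    c=vision.capture(n)
    R=[]
    for im in (cv2.imread(f"pics/{n}0.png")[:,:,::-1],c["img"]):
        hsv=cv2.cvtColor(np.ascontiguousarray(im),cv2.COLOR_RGB2HSV)
        win=np.zeros(hsv.shape[:2],bool)
        if n=="top": win[195:255,235:275]=1
        else: win[190:240,245:305]=1
        for nm,lo,hi,z in (("orange",6,22,.03),("red",0,5,.013)):
            m=win&(hsv[...,0]>=lo)&(hsv[...,0]<=hi)&(hsv[...,1]>120)&(hsv[...,2]>50)
            v,u=np.nonzero(m)
            P=np.array([wpt(c,a,b,z) for a,b in zip(u,v)])*1000
            R.append(P.mean(0)); print(n,nm,len(u),np.round(P.mean(0),1),"x",np.round([P[:,0].min(),P[:,0].max()],1))
    print("shift orange",np.round(R[2]-R[0],1))
```

```text
top orange 37 [533.6  74.6  30. ] x [530.6 536.6]
top red 76 [572.   74.6  13. ] x [542.7 601.5]
top orange 43 [583.2  74.8  30. ] x [579.9 586. ]
top red 37 [605.4  75.4  13. ] x [591.1 620.1]
shift orange [49.6  0.2 -0. ]
side orange 136 [529.6  85.   30. ] x [517.6 541.5]
side red 175 [571.5  77.4  13. ] x [537.3 606.7]
side orange 155 [578.3  85.4  30. ] x [564.1 591.7]
side red 59 [606.3  76.5  13. ] x [592.3 621.3]
shift orange [48.7  0.4  0. ]
```

Run:
```python
from rig import bot; print(bot.hand_in())
```

```text
the job is handed in; nothing more can be done
None
```

The four carriers are home against the end stop, and the red gate is shut behind them. I handed the job in after about 22 s of robot time.

- **Row:** I pushed the last puck with the closed fingertips, tip about 10 mm above the lane floor. The push took about 2.5 N until the row met the stop, where the tip stalled as the force rose to about 9 N. Afterwards the pucks stood upright and touching, about 38 mm apart. The last puck measured about 28 mm ahead of the gate, which is its home position.
- **Gate:** I pushed the orange tab along lane +x until the tip stopped moving at about 7 N. I then withdrew the arm clear of everything.
- **Checks:** The pictures show the bar across the lane behind the last puck. The weight and timer look where they were. The dish was only partly in my last close-up views and I did not measure it again, but the arm stayed well clear of it.
- **Disagreement:** The tab's shift came out at 49.6 mm from the top camera and 48.7 mm from the side camera, against 50 mm nominal. Cruder depth estimates gave 48.1 to 48.5 mm. I put this down to camera error, because the gate stalled firmly at its own stop. The two cameras also differ by 4 to 5 mm in absolute y.

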